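Load the feed-pump cassettes into their sloped bays

TASK

Load the bioreactor's feed pumps: put the red, the blue and the yellow pump cassette, upright and lengthwise, each into the sloped bay of its own colour, and slide it down until it lies flat on the bay's floor and rests against the back stop. Leave the white and the black spare cassette and the green-capped bottle standing where they are.

Things in the scene. Friction and masses are not known exactly. Their poses are not given: they have to be found in the camera images.
- red_cassette_center (a point): centre of the loose red pump cassette: a rigid upright block 60 mm long (x), 40 mm wide (y), 50 mm high, 130 to 250 g; its upper half is red, its lower half grey, with a steel rotor cap 3 mm high on top. The point lies half-way up (25 mm above its underside). x runs along its length, z up. Take it across its 40 mm width.
- blue_cassette_center (a point): centre of the loose blue pump cassette: a rigid upright block 60 mm long (x), 40 mm wide (y), 50 mm high, 130 to 250 g; its upper half is blue, its lower half grey, with a steel rotor cap 3 mm high on top. The point lies half-way up (25 mm above its underside). x runs along its length, z up. Take it across its 40 mm width.
- yellow_cassette_center (a point): centre of the loose yellow pump cassette: a rigid upright block 60 mm long (x), 40 mm wide (y), 50 mm high, 130 to 250 g; its upper half is yellow, its lower half grey, with a steel rotor cap 3 mm high on top. The point lies half-way up (25 mm above its underside). x runs along its length, z up. Take it across its 40 mm width.
- red_bay_home (a point): centre of a cassette when home in the fixed red-rimmed sloped tray. Level frame: x along the tray to its back stop, far from the robot, z up. Floor falls 12 deg along +x, 140 mm long, 48 wide, side rims 8 high, 6 thick, stop 30 high, high end open. Home: cassette tilted with the floor, which is 25 mm below this point square to the slope; stop 30 mm down-slope. Friction holds it: push it down.
- blue_bay_home (a point): centre of a cassette when home in the fixed blue-rimmed sloped tray. Level frame: x along the tray to its back stop, far from the robot, z up. Floor falls 12 deg along +x, 140 mm long, 48 wide, side rims 8 high, 6 thick, stop 30 high, high end open. Home: cassette tilted with the floor, which is 25 mm below this point square to the slope; stop 30 mm down-slope. Friction holds it: push it down.
- yellow_bay_home (a point): centre of a cassette when home in the fixed yellow-rimmed sloped tray. Level frame: x along the tray to its back stop, far from the robot, z up. Floor falls 12 deg along +x, 140 mm long, 48 wide, side rims 8 high, 6 thick, stop 30 high, high end open. Home: cassette tilted with the floor, which is 25 mm below this point square to the slope; stop 30 mm down-slope. Friction holds it: push it down.
- white_spare_center (a point): centre of the spare cassette with the white upper half, same shape and size as the coloured ones; stays where it is. x along its length, z up.
- black_spare_center (a point): centre of the spare cassette with the black upper half, same shape and size as the coloured ones; stays where it is. x along its length, z up.
- bottle_center (a point): centre of a closed glass bottle with a green cap, 46 mm across and 80 mm high, standing upright and loose; the point is 40 mm above its foot; stays where it is.
Things that resemble listed ones, but are neither listed nor needed, are in the scene too. What is shaped like the part that bears yellow_cassette_center but purple or turquoise is not meant.

How it is judged:
At the end, for the whole second after the job is handed in: Each coloured cassette is at rest in the bay of its own colour: its centre within 10 mm of the bay's home point, lengthwise within 0.15 rad (either end first), rotor cap up and lying on the slope (tilted between 0.12 and 0.30 rad). The two spares and the bottle are within 20 mm of where they began (distance between red_cassette_center and red_bay_home below 0.01 m and angle between the y axis of red_cassette_center and the y axis of red_bay_home, either way round below 0.15 rad and angle between red_cassette_center's own z axis and vertical between 0.12 and 0.3 rad and linear speed of each of red_cassette, blue_cassette, yellow_cassette below 0.01 m/s and distance between blue_cassette_center and blue_bay_home below 0.01 m and angle between the y axis of blue_cassette_center and the y axis of blue_bay_home, either way round below 0.15 rad and angle between blue_cassette_center's own z axis and vertical between 0.12 and 0.3 rad and distance between yellow_cassette_center and yellow_bay_home below 0.01 m and angle between the y axis of yellow_cassette_center and the y axis of yellow_bay_home, either way round below 0.15 rad and angle between yellow_cassette_center's own z axis and vertical between 0.12 and 0.3 rad and distance of each of white_spare_center, black_spare_center, bottle_center from where it was at the start of the episode below 0.02 m); the robot touches nothing.
It fails at once if the white spare is pushed 20 mm or more from its place or tipped over (distance of white_spare_center from where it was at the start of the episode above 0.02 m or angle between white_spare_center's own z axis and vertical above 0.5 rad).
It fails at once if the black spare is pushed 20 mm or more from its place or tipped over (distance of black_spare_center from where it was at the start of the episode above 0.02 m or angle between black_spare_center's own z axis and vertical above 0.5 rad).
It fails at once if the bottle is pushed 20 mm or more from its place or tipped over (distance of bottle_center from where it was at the start of the episode above 0.02 m or angle between bottle_center's own z axis and vertical above 0.5 rad).
It also fails if it takes over 96 s, if anything falls off the work surface, if the arm or the gripper's body presses on something with over 40 N, if the wrist force passes 120 N, or if a joint passes its speed limit or range.

ROBOT

A 6-joint arm with a two-finger parallel gripper is mounted at the origin on the work surface. World frame = base frame: x ahead of the robot, y to its left, z up, the work surface at z = 0. Lengths are in m, angles in rad, forces in N, time in s.
With the tool pointing down it reaches from about 0.25 to 0.725 m from the base axis. Payload 9.7 kg.
Tool frame: the origin (TCP) lies between the finger pads; the fingertips stand 17 mm ahead of it and the grasp point (between the pads) lies 2 mm behind it (bot.finger_overhang is the distance from the TCP to the fingertips, in m); z points along the fingers, y is the direction in which the jaws open and shut (so a half turn about z gives the same grasp; the last joint's range is limited). The gripper opens to 85 mm and grips with 20 to 120 N. Pads are 22 mm wide; open, the fingers measure 114 mm over their backs; the gripper's body (76 mm by 85 mm) begins 54 mm behind the grasp point. The pads swing forward as they close: fully open they stand 13 mm farther back than shut.
Start: joints at [1.229, 0.087, 0.176, 1.66, 0, 1.571], TCP at [0.184, 0.518, 0.248] pointing down, gripper open.
Joint ranges: [-3.13, 3.13], [-0.85, 1.81], [-1.15, 1.24], [-2.2, 2.28], [-1.44, 1.52], [-3.14, 3.14]. Speed limits (rad/s): [2.22, 2.22, 2.57, 3.14, 3.14, 3.14].

INTERFACE

Orientations are given as a unit quaternion [x, y, z, w].
In Python, from bench import bot, eyes gives the robot as it stands. The module is installed in compiled form; this text tells all that it offers.
- The arm moves only by the tool send_rows, never from a script. Its argument "commands" is a list of rows, each a list of 7 numbers: the finger opening in m, from 0 to 0.0854, then the shift along the tool's x, y, z in m, then the turn, a rotation vector about the tool's x, y, z in rad. In form: [[claw, dx, dy, dz, rx, ry, rz], ...]. A call has 1 to 5 rows; each row is the pose to reach, as a shift and turn from the pose commanded when the call began, along the tool's axes at that moment; what a row does not reach only later rows make up. A row lasts 1/10 s, in which the tool goes at most 50 mm and 8.59 degrees, less where a joint would pass 70% of its speed; a pose out of reach is approached as far as the arm can. A call with a gripper value outside its range is refused whole. The fingers move at their own pace and stop on an object; "force" is the grip in N (left out, the last holds). Time passes only in rows, so rows that repeat a pose let the fingers close. It gives the time, the measured TCP pose, the force and the opening at its end, in the units of the state.
- bot.observe(): the state, without advancing time (a new reading comes with each control period).
- eyes.get_image(name): name is "side" or "top"; returns the picture (384x512x3 uint8, red, green, blue); there is no depth.
- eyes.camera_info(name): a dict with "intrinsics" (3x3 intrinsics, pixels), "extrinsics" (4x4, takes a point from world to camera coordinates). Camera axes: x right, y down, z forward; pixel columns grow to the right and rows downward; lengths in m; the calibration is good to about 2 mm. A picture is of the moment at which its call begins. camera_info takes no time and is no camera call.
- bot.hand_in(): hands the job in, once; it reports no verdict.
Trained networks look in the newest picture that a camera, given by its name, has taken for a name from the list of things; names that differ only in an ending like _2 or _b are one class to them, and where a whole thing is asked for, a point or a joint stands for the part that bears it (a point fixed in the world has none). Each returns a list of dicts, best first, with "conf" (0 to 1); they miss things now and then, are a little off and sometimes report something else, mostly with a low value. They report only what shows in the picture. A call takes as long as a camera call. They do not tell look-alikes from the thing itself.
- eyes.recognise(camera, query): "position" ([x, y, z] in m, in the coordinates of the camera as it stood for that picture, good to about 4 mm: the middle of the surface that is visible of it).
- eyes.cut_out(camera, query): "pixels" (384x512 bool, what is visible of it).
The state is a dict: "t": time; "q": joint angles; "joint_velocities": joint speeds; "effort": joint torques, N m; "tcp_pos": TCP position; "orientation": TCP orientation; "ft_force": force on the tool from outside, world axes, zero at the start; "torque": the same for the moment, N m; "opening": opening from 0.0 (shut) to 1.0 (fully open).
Only numpy, scipy, OpenCV 4.12 (cv2) and the standard library are available. Lean on these libraries where they do the work, as an engineer would, in place of code of your own. Each camera call takes 0.05 s, during which the arm holds its last target. There are 200 camera calls.

## Working session

There is one attempt and no reset: what is moved stays moved. The work goes in short steps, Python scripts to look and compute and a tool call to move; the robot and the scene stay as the last step left them, time stands still between calls to the robot, and variables do not carry over. Pictures are saved under pics/ and viewed, about 12 in all and at most 16, crops included, and the job is handed in when it is done.

Besides the shell and the picture viewer there is one more tool, called after ">>>" in YAML: its name, and indented under it one key for each argument. send_rows: Moves the arm, as the interface text tells. Its arguments: {"type":"object","properties":{"commands":{"type":"array","items":{"type":"array","items":{"type":"number"}}},"force":{"type":"number"}},"required":["commands"]}

```bash
mkdir -p pics; python3 - <<'E'
from bench import bot, eyes
import cv2, numpy as np
for c in("top","side"):
    im=eyes.get_image(c); cv2.imwrite(f"pics/{c}0.png",cv2.resize(im[:,:,::-1],(800,600)))
    i=eyes.camera_info(c); print(c,np.round(i["intrinsics"],1).tolist(),np.round(i["extrinsics"],3).tolist())
    M=np.linalg.inv(i["extrinsics"])
    for q in ["red_cassette_center","blue_cassette_center","yellow_cassette_center","red_bay_home","blue_bay_home","yellow_bay_home","white_spare_center","black_spare_center","bottle_center"]:
        for r in eyes.recognise(c,q)[:3]:
            p=np.array(r["position"]); uv=i["intrinsics"]@p
            print(q,round(r["conf"],2),np.round((M@np.r_[p,1])[:3],3),np.round(uv[:2]/uv[2]*800/512))
print(bot.observe())
E
```

```text
top [[411.4, 0.0, 258.1], [0.0, 411.4, 184.9], [0.0, 0.0, 1.0]] [[-0.01, -1.0, 0.011, 0.019], [-0.996, 0.009, -0.087, 0.413], [0.087, -0.012, -0.996, 1.079], [0.0, 0.0, 0.0, 1.0]]
red_cassette_center 0.63 [0.44  0.364 0.052] [192. 273.]
blue_cassette_center 0.81 [0.57  0.351 0.045] [202. 196.]
yellow_cassette_center 0.94 [0.327 0.217 0.052] [281. 340.]
yellow_cassette_center 0.89 [0.336 0.379 0.047] [183. 336.]
yellow_cassette_center 0.77 [0.255 0.306 0.049] [226. 385.]
red_bay_home 0.61 [ 0.459 -0.321  0.029] [600. 260.]
blue_bay_home 0.7 [ 0.476 -0.066  0.03 ] [451. 251.]
yellow_bay_home 0.64 [ 0.496 -0.203  0.031] [531. 238.]
white_spare_center 0.82 [0.56  0.241 0.047] [268. 201.]
black_spare_center 0.86 [0.426 0.108 0.048] [347. 280.]
side [[451.9, 0.0, 254.5], [0.0, 451.9, 189.9], [0.0, 0.0, 1.0]] [[0.97, -0.244, 0.021, -0.383], [-0.102, -0.483, -0.87, 0.129], [0.222, 0.841, -0.493, 0.983], [0.0, 0.0, 0.0, 1.0]]
blue_cassette_center 0.57 [0.562 0.338 0.037] [439. 233.]
yellow_cassette_center 0.88 [0.329 0.194 0.036] [333. 279.]
yellow_cassette_center 0.88 [0.335 0.355 0.032] [32
[... 551 characters left out ...]
. 267.]
{'t': 1.0, 'q': array([ 1.22902377e+00,  8.69133535e-02,  1.75929984e-01,  1.65977355e+00,
       -3.64849158e-05,  1.57077292e+00]), 'joint_velocities': array([-8.23435662e-06,  2.17832367e-03, -4.05169263e-04, -2.55380099e-04,
        9.27017392e-04, -1.50686273e-04]), 'effort': array([ 3.16973947e-04, -5.20115912e+01,  4.64863944e+01,  1.80567858e-03,
        7.69945984e-06,  4.15483328e-05]), 'tcp_pos': array([0.18435237, 0.51820396, 0.24829222]), 'orientation': array([1.70044252e-01, 9.85436427e-01, 1.63140140e-05, 2.13276300e-05]), 'ft_force': array([-0.10126127, -0.00541074, -0.12322096]), 'torque': array([ 0.04624544, -0.01870442, -0.0004902 ]), 'opening': 0.9999126254161563}
```

View pics/top0.png

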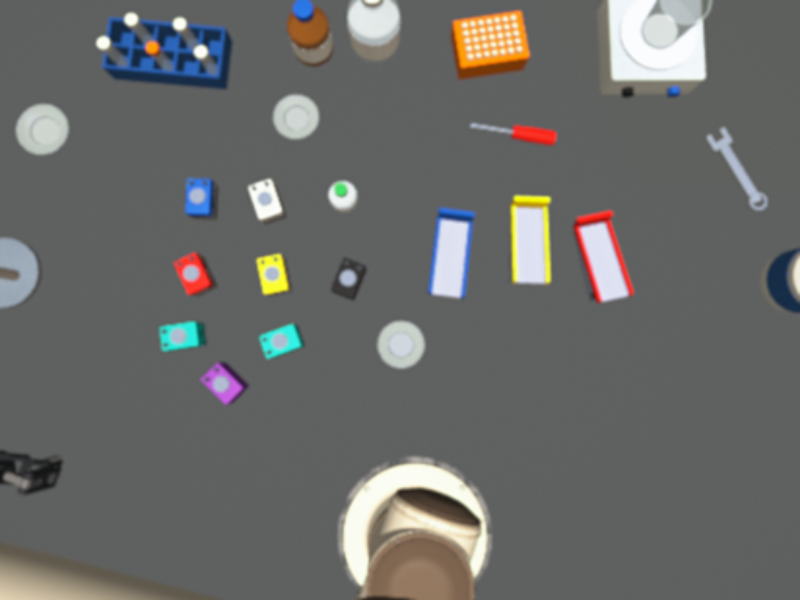

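View pics/side0.png

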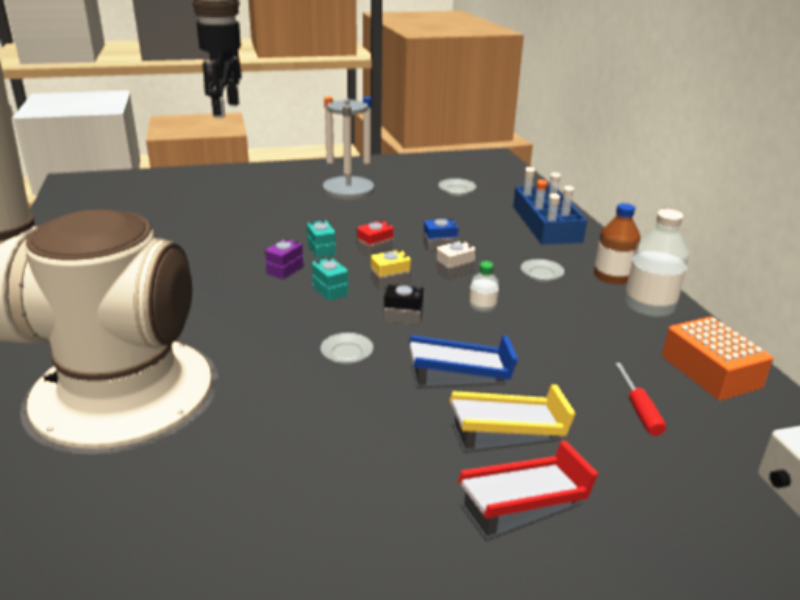

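```bash
cat > fit.py <<'E'
from bench import bot, eyes
import cv2, numpy as np
from scipy.optimize import minimize
from scipy.spatial.transform import Rotation as R
HUE={"red":[(0,6),(174,180)],"blue":[(105,125)],"yellow":[(24,34)]}
S=4
def mask(im,col,cen,rad):
    hsv=cv2.cvtColor(im,cv2.COLOR_RGB2HSV)
    m=sum(cv2.inRange(hsv,(a,120,70),(b,255,255)) for a,b in HUE[col])>0
    w=np.zeros(m.shape,np.uint8); cv2.circle(w,tuple(int(v) for v in cen),rad,1,-1)
    m=(m&(w>0)).astype(np.uint8)
    n,l,st,_=cv2.connectedComponentsWithStats(m)
    m=np.isin(l,[k for k in range(1,n) if st[k,4]>=12]).astype(np.uint8)
    return m
def proj(i,P):
    c=(i["extrinsics"]@np.c_[P,np.ones(len(P))].T)[:3]; u=i["intrinsics"]@c
    return (u[:2]/u[2]).T
def hullimg(uv):
    im=np.zeros((384*S,512*S),np.uint8)
    h=cv2.convexHull(((uv+0.5)*S).astype(np.float32)); cv2.fillConvexPoly(im,np.round(h).astype(np.int32),1)
    return cv2.resize(im.astype(np.float32),(512,384),interpolation=cv2.INTER_AREA)
def box(x,y,z): return np.array([[a,b,c] for a in x for b in y for c in z])
CAS=box((-.03,.03),(-.02,.02),(0,.025))
T=R.from_euler('y',12,degrees=True).as_matrix()
TRAY=np.r_[box((-.11,.03),(-.03,.03),(-.025,-.017)),box((.03,.036),(-.03,.03),(-.025,.005))]@T.T
def fit(ims,infos,col,p0,model,freez,rad,cams=("top","side")):
    # fit the hull of the coloured part by IoU in the cameras
    tg={}
    for c in cams:
        m=mask(ims[c],col,proj(infos[c],np.array([p0[:3]]))[0],rad)
        pts=cv2.findNonZero(m); h=np.zeros_like(m); cv2.fillConvexPoly(h,cv2.convexHull(pts),1); tg[c]=h.astype(np.float32)
    def cost(v,det=False):
        z=v[3] if freez else p0[2]
        P=model@R.from_euler('z',v[2]).as_matrix().T+[v[0],v[1],z]
        o=[]
        for c in cams:
            h=hullimg(proj(infos[c],P)); o.append(1-np.minimum(h,tg[c]).sum()/np.maximum(h,tg[c]).sum())
        return o if det else sum(o)
    best=None
    for y0 in p0[3]:
        v0=np.array([p0[0],p0[1],y0]+([p0[2]] if freez else []))
        d=np.array([.008,.008,.2,.008][:len(v0)])
        for _ in range(2):
            r=minimize(cost,v0,method="Nelder-Mead",options=dict(initial_simplex=np.vstack([v0]+[v0+d*e for e in np.eye(len(v0))]),xatol=1e-4,fatol=1e-4)); v0=r.x; d=-d/2
        if best is None or r.fun<best.fun: best=r
    return best.x,cost(best.x,True)
E
cat > m1.py <<'E'
from fit import *
infos={c:eyes.camera_info(c) for c in("top","side")}; ims={c:eyes.get_image(c) for c in infos}
cas={"red":(.44,.36),"blue":(.565,.347),"yellow":(.431,.225)}
tr={"red":(.49,-.33,.04),"blue":(.50,-.07,.04),"yellow":(.52,-.21,.04)}
for k,p in cas.items():
    for cams in (("top","side"),("top",)):
        x,e=fit(ims,infos,k,(*p,.025,(0,.5,-.5,1.2)),CAS,False,28,cams); print("cas",k,cams,np.round(x,4),np.round(e,2))
for k,p in tr.items():
    x,e=fit(ims,infos,k,(*p,(0,.3,-.3)),TRAY,True,62); print("tray",k,np.round(x,4),np.round(e,2))
a=cv2.resize(ims["top"][90:260,90:260][:,:,::-1],(560,560),interpolation=cv2.INTER_CUBIC)
cv2.imwrite("pics/crop.png",a)
E
python3 m1.py
```

```text
cas red ('top', 'side') [0.4412 0.3676 0.4297] [0.07 0.07]
cas red ('top',) [0.4409 0.3671 0.4519] [0.06]
cas blue ('top', 'side') [ 0.5709  0.3607 -0.0293] [0.07 0.11]
cas blue ('top',) [ 0.5711  0.361  -0.0034] [0.06]
cas yellow ('top', 'side') [0.4387 0.2354 0.2057] [0.08 0.49]
cas yellow ('top',) [0.4387 0.2346 0.2064] [0.07]
tray red [ 0.5017 -0.3161  0.1985  0.0431] [0.08 0.12]
tray blue [ 0.511  -0.0713 -0.1444  0.0427] [0.06 0.1 ]
tray yellow [ 0.5318 -0.2014 -0.0313  0.0492] [0.06 0.09]
```

View pics/crop.png

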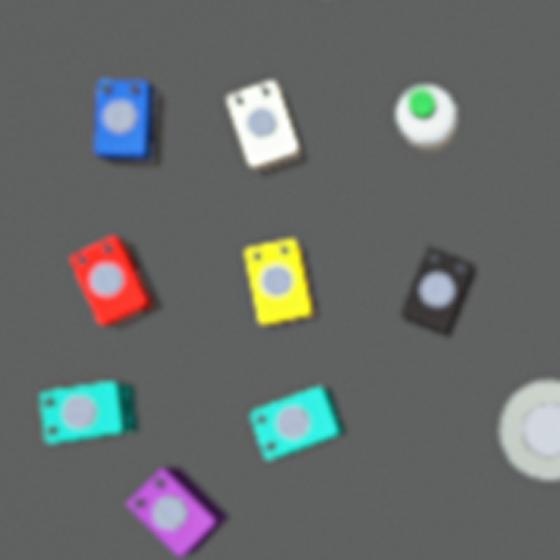

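Choices, in 800-px top picture coordinates: red is at (192,273) and blue at (199,197). Yellow is at (272,274). The look-alikes are turquoise at (180,336) and (281,340), and purple at (222,383). The spares are white at (265,200) and black at (349,277). The crop confirms these choices.

```bash
cat > plan.py <<'E'
import sys, json, numpy as np
from bench import bot
from scipy.spatial.transform import Rotation as R, Slerp
def rot(yaw,tilt=0):   # tool x = -cassette x, tool y = cassette y, tool z = -cassette z
    return R.from_euler('z',yaw)*R.from_euler('y',tilt)*R.from_matrix(np.diag([-1.,1.,-1.]))
def plan(way,claw):    # way: [(pos,yaw,tilt)], prints one row per call, to be repeated up to 5 times
    s=bot.observe(); p=s["tcp_pos"]; r=R.from_quat(s["orientation"])
    print("at",np.round(p,4),"F",np.round(s["ft_force"],1),"open",round(s["opening"],3),"t",round(s["t"],1))
    for pos,yaw,tilt in way:
        R1=rot(yaw,tilt); pos=np.array(pos); ang=np.degrees((r.inv()*R1).magnitude())
        n=int(np.ceil(max(np.linalg.norm(pos-p)/.17,ang/32,1))); r0,p0=r,p; sl=Slerp([0,1],R.concatenate([r0,R1]))
        for k in range(1,n+1):
            t=p0+(pos-p0)*k/n; rt=sl(k/n)
            d=np.round(r.inv().apply(t-p),3); v=np.round((r.inv()*rt).as_rotvec(),3)
            p=p+r.apply(d); r=r*R.from_rotvec(v)
            print([claw,*d.tolist(),*v.tolist()])
        print("  ->",np.round(p,3))
if __name__=="__main__": plan(json.loads(sys.argv[1]),float(sys.argv[2]))
E
python3 plan.py '[[[0.441,0.367,0.13],0.44,0],[[0.441,0.367,0.032],0.44,0]]' 0.065
```

```text
at [0.1843 0.5182 0.2483] F [-0.6 -1.5 -0.3] open 0.993 t 1.1
[0.065, -0.146, -0.028, 0.059, -0.0, -0.0, -0.391]
[0.065, -0.125, -0.082, 0.059, -0.0, -0.0, -0.391]
  -> [0.441 0.367 0.13 ]
[0.065, 0.0, 0.0, 0.098, 0.0, -0.0, 0.0]
  -> [0.441 0.367 0.032]
```

>>> send_rows:
  commands:
    - [0.065,-0.146,-0.028,0.059,0,0,-0.391]
    - [0.065,-0.146,-0.028,0.059,0,0,-0.391]
    - [0.065,-0.146,-0.028,0.059,0,0,-0.391]
    - [0.065,-0.146,-0.028,0.059,0,0,-0.391]
    - [0.065,-0.146,-0.028,0.059,0,0,-0.391]
  force: 40

```text
t: 1.6
tcp_pos: [0.3138, 0.4414, 0.1883]
orientation: [-0.022, 1.0, -0.001, -0.0]
ft_force: [-0.2, 0.2, 0.3]
opening: 0.765
```

>>> send_rows:
  commands:
    - [0.065,-0.125,-0.082,0.059,0,0,-0.391]
    - [0.065,-0.125,-0.082,0.059,0,0,-0.391]
    - [0.065,-0.125,-0.082,0.059,0,0,-0.391]
    - [0.065,-0.125,-0.082,0.059,0,0,-0.391]
    - [0.065,-0.125,-0.082,0.059,0,0,-0.391]

```text
t: 2.1
tcp_pos: [0.442, 0.3666, 0.1296]
orientation: [-0.216, 0.976, -0.0, -0.001]
ft_force: [-0.4, 0.0, 0.6]
opening: 0.763
```

```bash
python3 plan.py '[[[0.441,0.367,0.13],0.44,0],[[0.441,0.367,0.032],0.44,0]]' 0.065; python3 - <<'E'
from bench import eyes
import cv2
a=eyes.get_image("side")[90:220,140:300,::-1]; b=eyes.get_image("top")[100:260,70:230,::-1]
cv2.imwrite("pics/a1.png",cv2.hconcat([cv2.resize(a,(400,400)),cv2.resize(b,(400,400))]))
E
```

```text
at [0.442  0.3666 0.1296] F [-0.4  0.   0.6] open 0.763 t 2.1
[0.065, 0.001, 0.001, -0.0, -0.0, -0.001, -0.004]
  -> [0.441 0.367 0.13 ]
[0.065, -0.0, -0.0, 0.098, -0.0, -0.0, 0.0]
  -> [0.441 0.367 0.032]
```

View pics/a1.png

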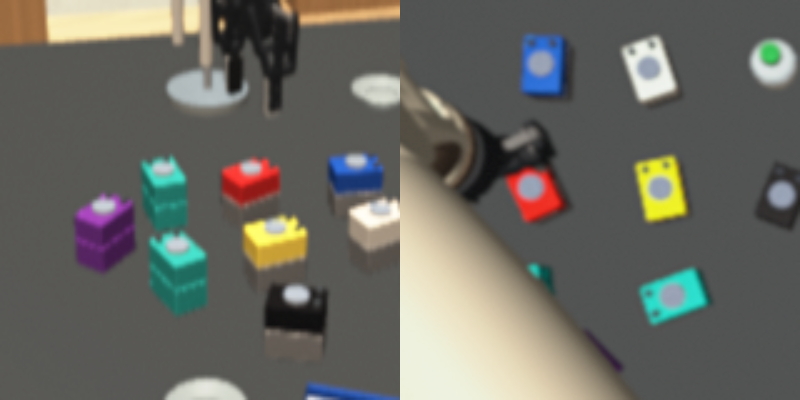

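The view shows the gripper above and behind red, with the tips at about side pixel (248,124). That matches the projected TCP, so I'm descending.

>>> send_rows:
  commands:
    - [0.065,0.001,0.001,0.03,0,0,-0.004]
    - [0.065,0.001,0.001,0.06,0,0,-0.004]
    - [0.065,0.001,0.001,0.08,0,0,-0.004]
    - [0.065,0.001,0.001,0.098,0,0,-0.004]
    - [0.065,0.001,0.001,0.098,0,0,-0.004]

```text
t: 2.7
tcp_pos: [0.4379, 0.3683, 0.0309]
orientation: [-0.221, 0.975, -0.0, -0.001]
ft_force: [-0.4, 0.0, -0.2]
opening: 0.761
```

>>> send_rows:
  commands:
    - [0.03,0,0,0,0,0,0]
    - [0.03,0,0,0,0,0,0]
    - [0.03,0,0,0,0,0,0]
    - [0.03,0,0,0,0,0,0]
    - [0.03,0,0,0,0,0,0]

```text
t: 3.2
tcp_pos: [0.4405, 0.3687, 0.0344]
orientation: [-0.22, 0.975, 0.001, 0.001]
ft_force: [-2.6, 0.3, 7.7]
opening: 0.463
```

>>> send_rows:
  commands:
    - [0.03,0,0,-0.03,0,0,0]
    - [0.03,0,0,-0.06,0,0,0]
    - [0.03,0,0,-0.1,0,0,0]
    - [0.03,0,0,-0.14,0,0,0]
    - [0.03,0,0,-0.14,0,0,0]

```text
t: 3.7
tcp_pos: [0.4417, 0.369, 0.1791]
orientation: [-0.22, 0.975, 0.002, 0.004]
ft_force: [-0.2, 1.1, -1.4]
opening: 0.463
```

```bash
python3 - <<'E'
import numpy as np
# TCP = home + 7 mm along n (TCP 32 mm above underside), minus back-off b along slope, plus h along n
for k,(x,y,w,z) in {"red":(.5017,-.3161,.1985,.0431),"blue":(.511,-.0713,-.1444,.0427),"yellow":(.5318,-.2014,-.0313,.0492)}.items():
    a=np.radians(12)
    for b,h in((.03,.08),(.015,.01),(0,0)):
        dx=np.sin(a)*(.007+h)-b*np.cos(a); dz=np.cos(a)*(.007+h)+b*np.sin(a)
        print(k,b,h,np.round([x+dx*np.cos(w),y+dx*np.sin(w),z+dz],4).tolist(),w)
E
python3 plan.py '[[[0.30,0.0,0.20],0.2,0],[[0.487,-0.319,0.135],0.1985,0.2094]]' 0.03
```

```text
red 0.03 0.08 [0.4907, -0.3183, 0.1344] 0.1985
red 0.015 0.01 [0.4908, -0.3183, 0.0628] 0.1985
red 0 0 [0.5031, -0.3158, 0.0499] 0.1985
blue 0.03 0.08 [0.4999, -0.0697, 0.134] -0.1444
blue 0.015 0.01 [0.5, -0.0697, 0.0624] -0.1444
blue 0 0 [0.5124, -0.0715, 0.0495] -0.1444
yellow 0.03 0.08 [0.5205, -0.201, 0.1405] -0.0313
yellow 0.015 0.01 [0.5207, -0.2011, 0.0689] -0.0313
yellow 0 0 [0.5333, -0.2014, 0.056] -0.0313
at [0.4417 0.369  0.1791] F [-0.2  1.1 -1.4] open 0.463 t 3.7
[0.03, 0.095, -0.091, -0.008, 0.001, 0.003, 0.081]
[0.03, 0.088, -0.098, -0.008, 0.001, 0.003, 0.082]
[0.03, 0.08, -0.105, -0.007, 0.002, 0.003, 0.081]
  -> [0.3 0.  0.2]
[0.03, -0.04, -0.117, 0.022, -0.0, 0.07, 0.0]
[0.03, -0.042, -0.116, 0.019, -0.0, 0.069, 0.001]
[0.03, -0.042, -0.117, 0.015, -0.001, 0.07, 0.0]
  -> [ 0.487 -0.319  0.136]
```

>>> send_rows:
  commands:
    - [0.03,0.095,-0.091,-0.008,0,0,0.081]
    - [0.03,0.095,-0.091,-0.008,0,0,0.081]
    - [0.03,0.095,-0.091,-0.008,0,0,0.081]
    - [0.03,0.095,-0.091,-0.008,0,0,0.081]
    - [0.03,0.095,-0.091,-0.008,0,0,0.081]

```text
t: 4.2
tcp_pos: [0.3935, 0.2444, 0.1805]
orientation: [-0.18, 0.984, 0.0, 0.001]
ft_force: [-0.2, 1.0, -1.5]
opening: 0.465
```

>>> send_rows:
  commands:
    - [0.03,0.088,-0.098,-0.008,0,0,0.081]
    - [0.03,0.088,-0.098,-0.008,0,0,0.081]
    - [0.03,0.088,-0.098,-0.008,0,0,0.081]
    - [0.03,0.088,-0.098,-0.008,0,0,0.081]
    - [0.03,0.088,-0.098,-0.008,0,0,0.081]

```text
t: 4.7
tcp_pos: [0.3466, 0.1221, 0.1884]
orientation: [-0.14, 0.99, 0.0, 0.0]
ft_force: [-0.4, 0.5, -2.6]
opening: 0.458
```

>>> send_rows:
  commands:
    - [0.03,0.08,-0.105,-0.007,0,0,0.081]
    - [0.03,0.08,-0.105,-0.007,0,0,0.081]
    - [0.03,0.08,-0.105,-0.007,0,0,0.081]
    - [0.03,0.08,-0.105,-0.007,0,0,0.081]
    - [0.03,0.08,-0.105,-0.007,0,0,0.081]

```text
t: 5.2
tcp_pos: [0.2992, -0.0011, 0.1953]
orientation: [-0.1, 0.995, 0.0, 0.0]
ft_force: [0.9, 0.5, -2.2]
opening: 0.462
```

>>> send_rows:
  commands:
    - [0.03,-0.04,-0.117,0.022,0,0.07,0]
    - [0.03,-0.04,-0.117,0.022,0,0.07,0]
    - [0.03,-0.04,-0.117,0.022,0,0.07,0]
    - [0.03,-0.04,-0.117,0.022,0,0.07,0]
    - [0.03,-0.04,-0.117,0.022,0,0.07,0]

```text
t: 5.7
tcp_pos: [0.3617, -0.1071, 0.1725]
orientation: [-0.101, 0.994, -0.003, -0.036]
ft_force: [-0.3, 0.3, -1.9]
opening: 0.459
```

>>> send_rows:
  commands:
    - [0.03,-0.042,-0.116,0.019,0,0.069,0]
    - [0.03,-0.042,-0.116,0.019,0,0.069,0]
    - [0.03,-0.042,-0.116,0.019,0,0.069,0]
    - [0.03,-0.042,-0.116,0.019,0,0.069,0]
    - [0.03,-0.042,-0.116,0.019,0,0.069,0]

```text
t: 6.2
tcp_pos: [0.4242, -0.2122, 0.1512]
orientation: [-0.101, 0.992, -0.007, -0.069]
ft_force: [-0.5, 0.5, -1.5]
opening: 0.461
```

>>> send_rows:
  commands:
    - [0.03,-0.042,-0.117,0.015,0,0.07,0]
    - [0.03,-0.042,-0.117,0.015,0,0.07,0]
    - [0.03,-0.042,-0.117,0.015,0,0.07,0]
    - [0.03,-0.042,-0.117,0.015,0,0.07,0]
    - [0.03,-0.042,-0.117,0.015,0,0.07,0]

```text
t: 6.7
tcp_pos: [0.4862, -0.3189, 0.131]
orientation: [-0.1, 0.989, -0.01, -0.104]
ft_force: [0.2, -0.1, -1.5]
opening: 0.461
```

```bash
python3 plan.py '[[[0.491,-0.318,0.135],0.1985,0.2094],[[0.491,-0.318,0.063],0.1985,0.2094]]' 0.03;python3 - <<'E'
from bench import eyes
import cv2
a=eyes.get_image("side")[200:340,250:410,::-1]; b=eyes.get_image("top")[90:230,290:450,::-1]
cv2.imwrite("pics/a2.png",cv2.hconcat([cv2.resize(a,(400,350)),cv2.resize(b,(400,350))]))
E
```

```text
at [ 0.4862 -0.3189  0.131 ] F [ 0.2 -0.1 -1.5] open 0.461 t 6.7
[0.03, -0.004, -0.0, -0.005, -0.0, 0.0, 0.004]
  -> [ 0.491 -0.318  0.135]
[0.03, -0.015, -0.0, 0.07, -0.0, 0.0, -0.0]
  -> [ 0.491 -0.318  0.063]
```

View pics/a2.png

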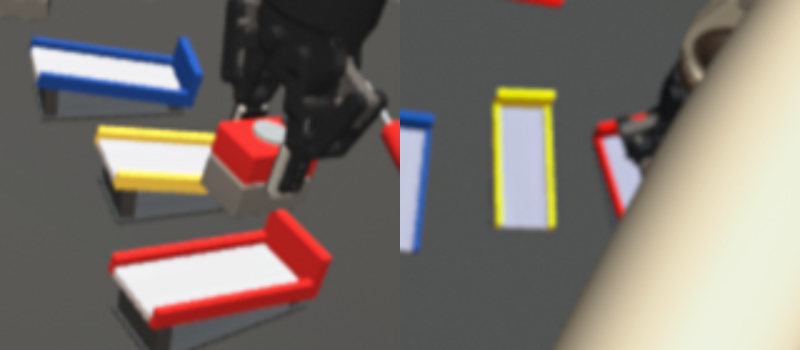

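The picture shows red held level with the slope above its bay. The tray is at about crop (220,270) and the cassette is at (250,165). Now lowering it.

>>> send_rows:
  commands:
    - [0.03,-0.008,0,0.02,0,0,0.004]
    - [0.03,-0.015,0,0.04,0,0,0.004]
    - [0.03,-0.019,0,0.055,0,0,0.004]
    - [0.03,-0.019,0,0.065,0,0,0.004]
    - [0.03,-0.019,0,0.065,0,0,0.004]

```text
t: 7.3
tcp_pos: [0.4901, -0.3186, 0.0623]
orientation: [-0.098, 0.99, -0.01, -0.105]
ft_force: [0.4, 0.2, -2.2]
opening: 0.462
```

>>> send_rows:
  commands:
    - [0.03,0,0,0.003,0,0,0]
    - [0.03,0,0,0.005,0,0,0]
    - [0.03,0,0,0.005,0,0,0]

```text
t: 7.6
tcp_pos: [0.49, -0.3197, 0.0587]
orientation: [-0.098, 0.99, -0.011, -0.104]
ft_force: [-0.1, 0.4, -2.2]
opening: 0.466
```

```bash
python3 - <<'E'
from bench import eyes
import cv2
a=eyes.get_image("side")[240:340,280:400,::-1]
cv2.imwrite("pics/a3.png",cv2.resize(a,(600,500)))
E
```

```text
(no output)
```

View pics/a3.png

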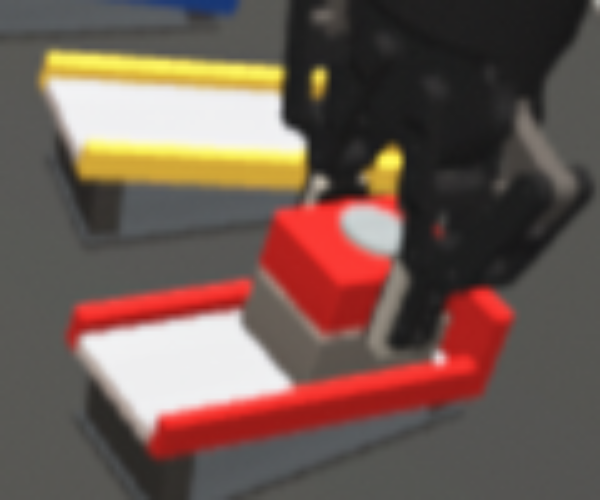

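Red sits between the rims with clearance on both sides. I'm lowering to contact.

>>> send_rows:
  commands:
    - [0.03,0,0,0.002,0,0,0]
    - [0.03,0,0,0.003,0,0,0]
    - [0.03,0,0,0.003,0,0,0]

```text
t: 7.95
tcp_pos: [0.49, -0.3198, 0.0585]
orientation: [-0.098, 0.99, -0.011, -0.102]
ft_force: [-1.4, 4.9, 17.3]
opening: 0.47
```

>>> send_rows:
  commands:
    - [0.03,0,0,0.002,0,0,0]
    - [0.03,0,0,0.002,0,0,0]
    - [0.03,0,0,0.002,0,0,0]

```text
t: 8.25
tcp_pos: [0.49, -0.3197, 0.0585]
orientation: [-0.098, 0.99, -0.012, -0.102]
ft_force: [-3.9, 7.5, 31.1]
opening: 0.462
```

>>> send_rows:
  commands:
    - [0.03,0,0,-0.003,0,0,0]
    - [0.03,-0.004,0,-0.003,0,0,0]
    - [0.03,-0.008,0,-0.003,0,0,0]
    - [0.03,-0.012,0,-0.003,0,0,0]
    - [0.03,-0.012,0,-0.003,0,0,0]

```text
t: 8.75
tcp_pos: [0.5008, -0.3184, 0.0563]
orientation: [-0.098, 0.99, -0.012, -0.104]
ft_force: [-8.0, -2.3, 16.9]
opening: 0.46
```

>>> send_rows:
  commands:
    - [0.03,-0.002,0,0,0,0,0]
    - [0.03,-0.004,0,0,0,0,0]
    - [0.03,-0.004,0,0,0,0,0]

```text
t: 9.05
tcp_pos: [0.501, -0.3183, 0.0563]
orientation: [-0.097, 0.989, -0.012, -0.108]
ft_force: [-27.4, -4.2, 28.8]
opening: 0.458
```

```bash
python3 - <<'E'
from bench import eyes
import cv2
a=eyes.get_image("side")[240:340,280:400,::-1]
cv2.imwrite("pics/a4.png",cv2.resize(a,(600,500)))
E
```

```text
(no output)
```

View pics/a4.png

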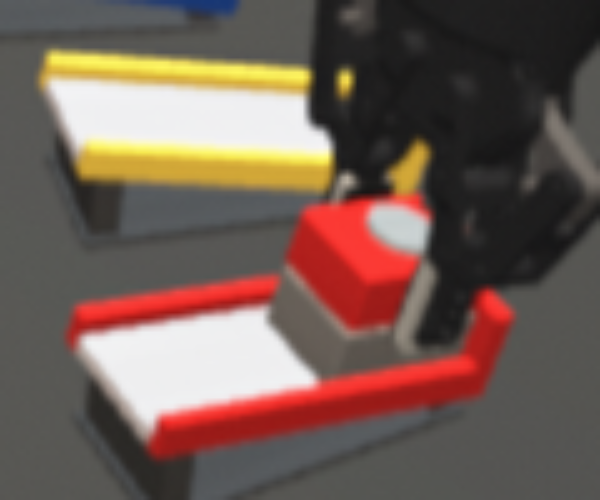

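Red is blocked by the back stop (−27 N in x) and lies in the bay. I'll relax the push, release and rise.

>>> send_rows:
  commands:
    - [0.03,0.002,0,-0.001,0,0,0]
    - [0.055,0.002,0,-0.001,0,0,0]
    - [0.055,0.002,0,-0.001,0,0,0]
    - [0.055,0.002,0,-0.001,0,0,0]
    - [0.055,0.002,0,-0.001,0,0,0]

```text
t: 9.6
tcp_pos: [0.5034, -0.3167, 0.0541]
orientation: [-0.098, 0.99, -0.011, -0.104]
ft_force: [-0.5, -1.1, 0.3]
opening: 0.649
```

>>> send_rows:
  commands:
    - [0.055,0,0,-0.015,0,0,0]
    - [0.055,0,0,-0.04,0,0,0]
    - [0.055,0,0,-0.08,0,0,0]
    - [0.055,0,0,-0.12,0,0,0]
    - [0.055,0,0,-0.12,0,0,0]

```text
t: 10.1
tcp_pos: [0.53, -0.3123, 0.1787]
orientation: [-0.098, 0.99, -0.013, -0.1]
ft_force: [0.1, -0.2, 0.5]
opening: 0.645
```

```bash
python3 plan.py '[[[0.30,0.05,0.20],0.0,0],[[0.571,0.361,0.13],-0.005,0],[[0.571,0.361,0.034],-0.005,0]]' 0.065
```

```text
at [ 0.53   -0.3123  0.1787] F [ 0.1 -0.2  0.5] open 0.645 t 10.1
[0.065, 0.052, 0.133, 0.003, -0.009, -0.067, 0.066]
[0.065, 0.061, 0.13, -0.001, -0.009, -0.067, 0.065]
[0.065, 0.069, 0.126, -0.003, -0.008, -0.067, 0.066]
  -> [0.3  0.05 0.2 ]
[0.065, -0.09, 0.104, 0.023, -0.0, 0.0, 0.002]
[0.065, -0.091, 0.103, 0.024, -0.0, 0.0, 0.001]
[0.065, -0.09, 0.104, 0.023, -0.0, 0.0, 0.002]
  -> [0.571 0.361 0.13 ]
[0.065, 0.0, 0.0, 0.096, -0.0, 0.0, -0.0]
  -> [0.571 0.361 0.034]
```

>>> send_rows:
  commands:
    - [0.065,0.052,0.133,0.003,-0.009,-0.067,0.066]
    - [0.065,0.052,0.133,0.003,-0.009,-0.067,0.066]
    - [0.065,0.052,0.133,0.003,-0.009,-0.067,0.066]
    - [0.065,0.052,0.133,0.003,-0.009,-0.067,0.066]
    - [0.065,0.052,0.133,0.003,-0.009,-0.067,0.066]

```text
t: 10.6
tcp_pos: [0.4512, -0.1911, 0.1806]
orientation: [-0.066, 0.995, -0.007, -0.07]
ft_force: [-0.4, -0.5, -0.3]
opening: 0.764
```

>>> send_rows:
  commands:
    - [0.065,0.061,0.13,-0.001,-0.009,-0.067,0.065]
    - [0.065,0.061,0.13,-0.001,-0.009,-0.067,0.065]
    - [0.065,0.061,0.13,-0.001,-0.009,-0.067,0.065]
    - [0.065,0.061,0.13,-0.001,-0.009,-0.067,0.065]
    - [0.065,0.061,0.13,-0.001,-0.009,-0.067,0.065]

```text
t: 11.1
tcp_pos: [0.3751, -0.0706, 0.1894]
orientation: [-0.033, 0.999, -0.002, -0.036]
ft_force: [0.3, -0.5, -0.3]
opening: 0.761
```

>>> send_rows:
  commands:
    - [0.065,0.069,0.126,-0.003,-0.008,-0.067,0.066]
    - [0.065,0.069,0.126,-0.003,-0.008,-0.067,0.066]
    - [0.065,0.069,0.126,-0.003,-0.008,-0.067,0.066]
    - [0.065,0.069,0.126,-0.003,-0.008,-0.067,0.066]
    - [0.065,0.069,0.126,-0.003,-0.008,-0.067,0.066]

```text
t: 11.6
tcp_pos: [0.2986, 0.051, 0.1971]
orientation: [-0.0, 1.0, 0.002, -0.003]
ft_force: [0.6, 0.2, -0.3]
opening: 0.763
```

>>> send_rows:
  commands:
    - [0.065,-0.09,0.104,0.023,0,0,0.002]
    - [0.065,-0.09,0.104,0.023,0,0,0.002]
    - [0.065,-0.09,0.104,0.023,0,0,0.002]
    - [0.065,-0.09,0.104,0.023,0,0,0.002]
    - [0.065,-0.09,0.104,0.023,0,0,0.002]

```text
t: 12.1
tcp_pos: [0.3888, 0.1536, 0.1722]
orientation: [0.002, 1.0, 0.001, -0.005]
ft_force: [0.7, 0.0, -0.3]
opening: 0.762
```

>>> send_rows:
  commands:
    - [0.065,-0.091,0.103,0.024,0,0,0.001]
    - [0.065,-0.091,0.103,0.024,0,0,0.001]
    - [0.065,-0.091,0.103,0.024,0,0,0.001]
    - [0.065,-0.091,0.103,0.024,0,0,0.001]
    - [0.065,-0.091,0.103,0.024,0,0,0.001]

```text
t: 12.6
tcp_pos: [0.4794, 0.256, 0.1485]
orientation: [0.003, 1.0, 0.001, -0.005]
ft_force: [-0.5, -1.0, 0.0]
opening: 0.764
```

>>> send_rows:
  commands:
    - [0.065,-0.09,0.104,0.023,0,0,0.002]
    - [0.065,-0.09,0.104,0.023,0,0,0.002]
    - [0.065,-0.09,0.104,0.023,0,0,0.002]
    - [0.065,-0.09,0.104,0.023,0,0,0.002]
    - [0.065,-0.09,0.104,0.023,0,0,0.002]

```text
t: 13.1
tcp_pos: [0.5693, 0.3597, 0.1258]
orientation: [0.004, 1.0, 0.001, -0.004]
ft_force: [-0.7, -0.3, -0.1]
opening: 0.759
```

```bash
python3 plan.py '[[[0.571,0.361,0.034],-0.015,0]]' 0.065; cat > chk.py <<'E'
# check a placed cassette: hull of its coloured half, tilted by 12 deg, against the tray fit
import sys; from fit import *
cs=sys.argv[2].split(','); infos={c:eyes.camera_info(c) for c in("top","side")}; ims={c:eyes.get_image(c) for c in infos}
HOME={"red":(.5017,-.3161,.0431,.1985),"blue":(.511,-.0713,.0427,-.1444),"yellow":(.5318,-.2014,.0492,-.0313)}[sys.argv[1]]
col=sys.argv[1]
y,x=slice(80,250),slice(270,430)
a=ims["top"][80:240,260:440,::-1]; b=ims["side"][200:340,250:410,::-1]
cv2.imwrite(f"pics/chk_{sys.argv[3]}.png",cv2.hconcat([cv2.resize(a,(400,356)),cv2.resize(b,(400,356))]))
E
python3 chk.py red top r1
```

```text
at [0.5693 0.3597 0.1258] F [-0.7 -0.3 -0.1] open 0.759 t 13.1
[0.065, -0.003, 0.001, 0.092, 0.003, -0.008, 0.008]
  -> [0.571 0.361 0.034]
```

View pics/chk_r1.png

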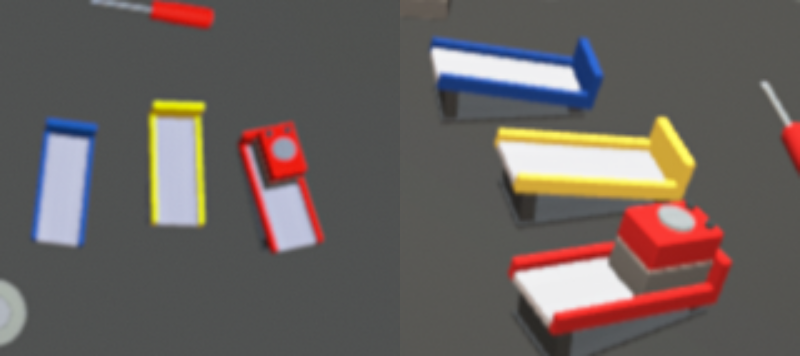

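Red is seated against its stop: top crop (280,150), side crop (670,240). Next is blue.

>>> send_rows:
  commands:
    - [0.065,-0.003,0.001,0.03,0,0,0.008]
    - [0.065,-0.003,0.001,0.06,0,0,0.008]
    - [0.065,-0.003,0.001,0.08,0,0,0.008]
    - [0.065,-0.003,0.001,0.094,0,0,0.008]
    - [0.065,-0.003,0.001,0.094,0,0,0.008]

```text
t: 13.7
tcp_pos: [0.5704, 0.3613, 0.0311]
orientation: [0.007, 1.0, 0.001, -0.004]
ft_force: [-0.2, 0.0, 0.3]
opening: 0.756
```

>>> send_rows:
  commands:
    - [0.03,0,0,0,0,0,0]
    - [0.03,0,0,0,0,0,0]
    - [0.03,0,0,0,0,0,0]
    - [0.03,0,0,0,0,0,0]
    - [0.03,0,0,0,0,0,0]

```text
t: 14.2
tcp_pos: [0.5721, 0.3629, 0.034]
orientation: [0.007, 1.0, 0.002, -0.003]
ft_force: [-1.6, -1.8, 6.8]
opening: 0.459
```

>>> send_rows:
  commands:
    - [0.03,0,0,-0.03,0,0,0]
    - [0.03,0,0,-0.06,0,0,0]
    - [0.03,0,0,-0.1,0,0,0]
    - [0.03,0,0,-0.13,0,0,0]
    - [0.03,0,0,-0.13,0,0,0]

```text
t: 14.7
tcp_pos: [0.5738, 0.3632, 0.168]
orientation: [0.007, 1.0, 0.004, -0.0]
ft_force: [1.5, 0.6, -2.0]
opening: 0.466
```

```bash
python3 plan.py '[[[0.38,0.14,0.19],-0.1,0.1],[[0.500,-0.070,0.135],-0.1444,0.2094]]' 0.03
```

```text
at [0.5738 0.3632 0.168 ] F [ 1.5  0.6 -2. ] open 0.466 t 14.7
[0.03, 0.095, -0.113, -0.012, 0.002, 0.05, 0.043]
[0.03, 0.091, -0.117, -0.007, 0.002, 0.049, 0.043]
  -> [0.38 0.14 0.19]
[0.03, -0.072, -0.098, 0.02, -0.003, 0.055, 0.022]
[0.03, -0.076, -0.097, 0.016, -0.004, 0.054, 0.022]
  -> [ 0.5   -0.07   0.135]
```

>>> send_rows:
  commands:
    - [0.03,0.095,-0.113,-0.012,0.002,0.05,0.043]
    - [0.03,0.095,-0.113,-0.012,0.002,0.05,0.043]
    - [0.03,0.095,-0.113,-0.012,0.002,0.05,0.043]
    - [0.03,0.095,-0.113,-0.012,0.002,0.05,0.043]
    - [0.03,0.095,-0.113,-0.012,0.002,0.05,0.043]

```text
t: 15.2
tcp_pos: [0.4755, 0.25, 0.1744]
orientation: [0.029, 0.999, 0.001, -0.028]
ft_force: [-0.3, 0.3, -2.1]
opening: 0.463
```

>>> send_rows:
  commands:
    - [0.03,0.091,-0.117,-0.007,0.002,0.049,0.043]
    - [0.03,0.091,-0.117,-0.007,0.002,0.049,0.043]
    - [0.03,0.091,-0.117,-0.007,0.002,0.049,0.043]
    - [0.03,0.091,-0.117,-0.007,0.002,0.049,0.043]
    - [0.03,0.091,-0.117,-0.007,0.002,0.049,0.043]

```text
t: 15.7
tcp_pos: [0.3796, 0.139, 0.1867]
orientation: [0.05, 0.997, 0.001, -0.052]
ft_force: [-0.5, 0.5, -0.8]
opening: 0.465
```

>>> send_rows:
  commands:
    - [0.03,-0.072,-0.098,0.02,-0.003,0.055,0.022]
    - [0.03,-0.072,-0.098,0.02,-0.003,0.055,0.022]
    - [0.03,-0.072,-0.098,0.02,-0.003,0.055,0.022]
    - [0.03,-0.072,-0.098,0.02,-0.003,0.055,0.022]
    - [0.03,-0.072,-0.098,0.02,-0.003,0.055,0.022]

```text
t: 16.2
tcp_pos: [0.4392, 0.0346, 0.1584]
orientation: [0.061, 0.995, 0.002, -0.081]
ft_force: [0.6, -0.1, -1.6]
opening: 0.461
```

>>> send_rows:
  commands:
    - [0.03,-0.076,-0.097,0.016,-0.004,0.054,0.022]
    - [0.03,-0.076,-0.097,0.016,-0.004,0.054,0.022]
    - [0.03,-0.076,-0.097,0.016,-0.004,0.054,0.022]
    - [0.03,-0.076,-0.097,0.016,-0.004,0.054,0.022]
    - [0.03,-0.076,-0.097,0.016,-0.004,0.054,0.022]

```text
t: 16.7
tcp_pos: [0.4987, -0.0701, 0.1314]
orientation: [0.072, 0.992, 0.005, -0.108]
ft_force: [0.5, -0.6, -2.0]
opening: 0.464
```

```bash
python3 plan.py '[[[0.499,-0.070,0.0645],-0.1444,0.2094]]' 0.03
```

```text
at [ 0.4987 -0.0701  0.1314] F [ 0.5 -0.6 -2. ] open 0.464 t 16.7
[0.03, -0.015, 0.0, 0.065, -0.005, -0.007, -0.0]
  -> [ 0.499 -0.071  0.065]
```

>>> send_rows:
  commands:
    - [0.03,-0.008,0,0.02,0,-0.004,0]
    - [0.03,-0.015,0,0.04,0,-0.004,0]
    - [0.03,-0.015,0,0.055,0,-0.004,0]
    - [0.03,-0.015,0,0.065,0,-0.004,0]
    - [0.03,-0.015,0,0.065,0,-0.004,0]

```text
t: 17.2
tcp_pos: [0.4982, -0.0702, 0.0644]
orientation: [0.071, 0.992, 0.005, -0.106]
ft_force: [-0.8, 1.0, -1.8]
opening: 0.463
```

```bash
python3 - <<'E'
from bench import eyes
import cv2
a=eyes.get_image("side")[190:290,240:360,::-1]
cv2.imwrite("pics/b3.png",cv2.resize(a,(600,500)))
E
```

```text
(no output)
```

View pics/b3.png

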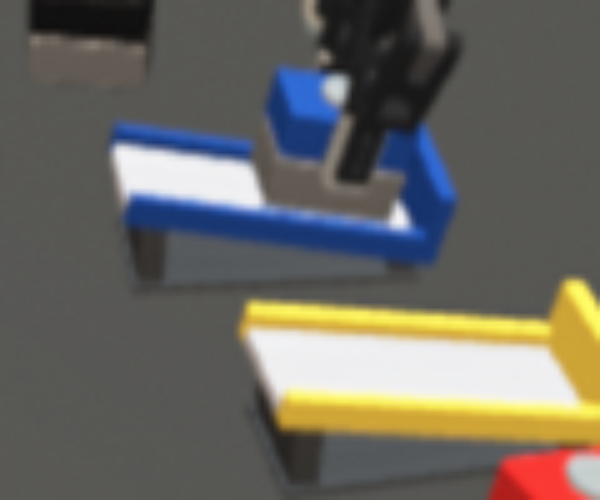

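Blue is over its bay floor, between the rims, with a gap of about 15 mm to the stop.

>>> send_rows:
  commands:
    - [0.03,0,0,0.002,0,0,0]
    - [0.03,0,0,0.004,0,0,0]
    - [0.03,0,0,0.005,0,0,0]
    - [0.03,0,0,0.005,0,0,0]

```text
t: 17.65
tcp_pos: [0.498, -0.0714, 0.0602]
orientation: [0.072, 0.992, 0.005, -0.105]
ft_force: [-0.1, -0.1, -1.5]
opening: 0.461
```

>>> send_rows:
  commands:
    - [0.03,0,0,0.002,0,0,0]
    - [0.03,0,0,0.002,0,0,0]
    - [0.03,0,0,0.002,0,0,0]

```text
t: 17.95
tcp_pos: [0.4978, -0.0714, 0.0586]
orientation: [0.072, 0.992, 0.005, -0.105]
ft_force: [1.5, -0.3, 2.1]
opening: 0.462
```

Touching. Sliding down to the stop.

>>> send_rows:
  commands:
    - [0.03,-0.004,0,0,0,0,0]
    - [0.03,-0.008,0,0,0,0,0]
    - [0.03,-0.011,0,0,0,0,0]
    - [0.03,-0.011,0,0,0,0,0]

```text
t: 18.35
tcp_pos: [0.5084, -0.0729, 0.0562]
orientation: [0.072, 0.992, 0.005, -0.106]
ft_force: [-2.2, 0.1, 4.9]
opening: 0.463
```

>>> send_rows:
  commands:
    - [0.03,-0.002,0,0.001,0,0,0]
    - [0.03,-0.003,0,0.001,0,0,0]
    - [0.03,-0.003,0,0.001,0,0,0]

```text
t: 18.65
tcp_pos: [0.5099, -0.0731, 0.0558]
orientation: [0.072, 0.992, 0.005, -0.106]
ft_force: [-10.4, 1.0, 19.7]
opening: 0.464
```

>>> send_rows:
  commands:
    - [0.03,-0.002,0,0,0,0,0]
    - [0.03,-0.003,0,0,0,0,0]
    - [0.03,-0.003,0,0,0,0,0]

```text
t: 18.95
tcp_pos: [0.51, -0.0731, 0.0558]
orientation: [0.072, 0.991, 0.005, -0.109]
ft_force: [-25.4, 3.1, 30.1]
opening: 0.461
```

Blue is against the stop. Releasing and rising.

>>> send_rows:
  commands:
    - [0.03,0.002,0,-0.001,0,0,0]
    - [0.055,0.002,0,-0.001,0,0,0]
    - [0.055,0.002,0,-0.001,0,0,0]
    - [0.055,0.002,0,-0.001,0,0,0]
    - [0.055,0.002,0,-0.001,0,0,0]

```text
t: 19.45
tcp_pos: [0.5121, -0.0735, 0.0548]
orientation: [0.072, 0.992, 0.005, -0.106]
ft_force: [0.4, -0.5, 0.0]
opening: 0.645
```

>>> send_rows:
  commands:
    - [0.055,0,0,-0.015,0,0,0]
    - [0.055,0,0,-0.04,0,0,0]
    - [0.055,0,0,-0.08,0,0,0]
    - [0.055,0,0,-0.12,0,0,0]
    - [0.055,0,0,-0.12,0,0,0]

```text
t: 19.95
tcp_pos: [0.5395, -0.0768, 0.1787]
orientation: [0.072, 0.992, 0.005, -0.101]
ft_force: [0.2, 0.1, 0.5]
opening: 0.644
```

```bash
python3 plan.py '[[[0.439,0.235,0.13],0.206,0]]' 0.065
```

```text
at [ 0.5395 -0.0768  0.1787] F [0.2 0.1 0.5] open 0.644 t 19.9
[0.065, 0.066, 0.147, 0.038, 0.015, -0.101, -0.175]
[0.065, 0.042, 0.157, 0.029, 0.015, -0.101, -0.175]
  -> [0.439 0.235 0.13 ]
```

>>> send_rows:
  commands:
    - [0.065,0.066,0.147,0.038,0.015,-0.101,-0.175]
    - [0.065,0.066,0.147,0.038,0.015,-0.101,-0.175]
    - [0.065,0.066,0.147,0.038,0.015,-0.101,-0.175]
    - [0.065,0.066,0.147,0.038,0.015,-0.101,-0.175]
    - [0.065,0.066,0.147,0.038,0.015,-0.101,-0.175]

```text
t: 20.45
tcp_pos: [0.4858, 0.081, 0.1487]
orientation: [-0.017, 0.998, 0.003, -0.055]
ft_force: [0.8, 0.9, 0.1]
opening: 0.761
```

>>> send_rows:
  commands:
    - [0.065,0.042,0.157,0.029,0.015,-0.101,-0.175]
    - [0.065,0.042,0.157,0.029,0.015,-0.101,-0.175]
    - [0.065,0.042,0.157,0.029,0.015,-0.101,-0.175]
    - [0.065,0.042,0.157,0.029,0.015,-0.101,-0.175]
    - [0.065,0.042,0.157,0.029,0.015,-0.101,-0.175]

```text
t: 20.95
tcp_pos: [0.4367, 0.2359, 0.1253]
orientation: [-0.104, 0.995, 0.001, -0.004]
ft_force: [0.2, -0.9, 1.0]
opening: 0.762
```

```bash
python3 plan.py '[[[0.439,0.235,0.034],0.206,0]]' 0.065
```

```text
at [0.4367 0.2359 0.1253] F [ 0.2 -0.9  1. ] open 0.762 t 20.9
[0.065, -0.003, -0.002, 0.091, 0.003, -0.008, 0.002]
  -> [0.439 0.235 0.034]
```

>>> send_rows:
  commands:
    - [0.065,-0.003,-0.001,0.03,0,-0.006,0]
    - [0.065,-0.003,-0.001,0.06,0,-0.006,0]
    - [0.065,-0.003,-0.001,0.08,0,-0.006,0]
    - [0.065,-0.003,-0.001,0.093,0,-0.006,0]
    - [0.065,-0.003,-0.001,0.093,0,-0.006,0]

```text
t: 21.45
tcp_pos: [0.439, 0.2332, 0.031]
orientation: [-0.102, 0.995, 0.001, -0.002]
ft_force: [0.4, -0.3, 1.0]
opening: 0.759
```

>>> send_rows:
  commands:
    - [0.03,0,0,0,0,0,0]
    - [0.03,0,0,0,0,0,0]
    - [0.03,0,0,0,0,0,0]
    - [0.03,0,0,0,0,0,0]
    - [0.03,0,0,0,0,0,0]

```text
t: 21.95
tcp_pos: [0.4401, 0.235, 0.0338]
orientation: [-0.103, 0.995, 0.001, 0.0]
ft_force: [1.4, -3.0, 6.2]
opening: 0.465
```

>>> send_rows:
  commands:
    - [0.03,0,0,-0.03,0,0,0]
    - [0.03,0,0,-0.06,0,0,0]
    - [0.03,0,0,-0.1,0,0,0]
    - [0.03,0,0,-0.14,0,0,0]
    - [0.03,0,0,-0.14,0,0,0]

```text
t: 22.45
tcp_pos: [0.4411, 0.2355, 0.1781]
orientation: [-0.103, 0.995, 0.003, 0.003]
ft_force: [0.8, -0.2, -1.4]
opening: 0.463
```

```bash
python3 plan.py '[[[0.40,0.05,0.20],0.1,0.1],[[0.521,-0.201,0.141],-0.0313,0.2094]]' 0.03; python3 chk.py blue top b1
```

```text
at [0.4411 0.2355 0.1781] F [ 0.8 -0.2 -1.4] open 0.463 t 22.4
[0.03, 0.039, -0.087, -0.012, 0.0, 0.053, 0.053]
[0.03, 0.035, -0.088, -0.009, 0.001, 0.053, 0.054]
  -> [0.4  0.05 0.2 ]
[0.03, -0.05, -0.131, 0.024, -0.01, 0.055, 0.065]
[0.03, -0.06, -0.127, 0.021, -0.011, 0.054, 0.065]
  -> [ 0.521 -0.201  0.141]
```

View pics/chk_b1.png

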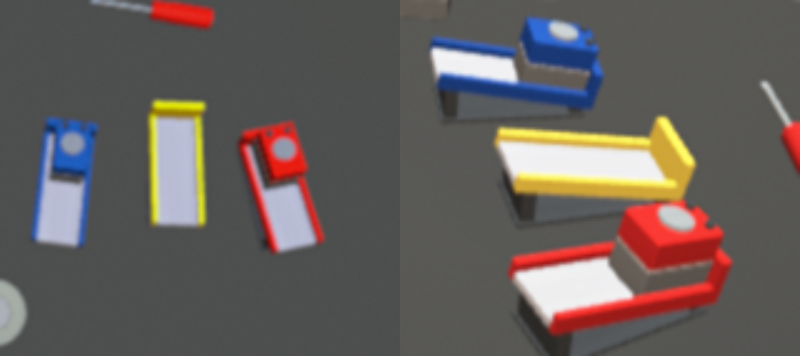

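Blue is seated against its stop: top crop (72,148), side crop (558,50). Red is unchanged. Yellow goes next.

>>> send_rows:
  commands:
    - [0.03,0.039,-0.087,-0.012,0,0.053,0.053]
    - [0.03,0.039,-0.087,-0.012,0,0.053,0.053]
    - [0.03,0.039,-0.087,-0.012,0,0.053,0.053]
    - [0.03,0.039,-0.087,-0.012,0,0.053,0.053]

```text
t: 22.95
tcp_pos: [0.4186, 0.1405, 0.1828]
orientation: [-0.076, 0.997, -0.001, -0.028]
ft_force: [-0.5, 0.1, -1.6]
opening: 0.459
```

>>> send_rows:
  commands:
    - [0.03,0.035,-0.088,-0.009,0.001,0.053,0.054]
    - [0.03,0.035,-0.088,-0.009,0.001,0.053,0.054]
    - [0.03,0.035,-0.088,-0.009,0.001,0.053,0.054]
    - [0.03,0.035,-0.088,-0.009,0.001,0.053,0.054]

```text
t: 23.35
tcp_pos: [0.3985, 0.0491, 0.194]
orientation: [-0.049, 0.997, -0.004, -0.054]
ft_force: [-0.1, 0.7, -2.8]
opening: 0.462
```

>>> send_rows:
  commands:
    - [0.03,-0.05,-0.131,0.024,-0.01,0.055,0.065]
    - [0.03,-0.05,-0.131,0.024,-0.01,0.055,0.065]
    - [0.03,-0.05,-0.131,0.024,-0.01,0.055,0.065]
    - [0.03,-0.05,-0.131,0.024,-0.01,0.055,0.065]
    - [0.03,-0.05,-0.131,0.024,-0.01,0.055,0.065]

```text
t: 23.85
tcp_pos: [0.4586, -0.076, 0.1647]
orientation: [-0.017, 0.996, -0.002, -0.082]
ft_force: [-0.1, 0.0, -1.9]
opening: 0.461
```

>>> send_rows:
  commands:
    - [0.03,-0.06,-0.127,0.021,-0.011,0.054,0.065]
    - [0.03,-0.06,-0.127,0.021,-0.011,0.054,0.065]
    - [0.03,-0.06,-0.127,0.021,-0.011,0.054,0.065]
    - [0.03,-0.06,-0.127,0.021,-0.011,0.054,0.065]
    - [0.03,-0.06,-0.127,0.021,-0.011,0.054,0.065]

```text
t: 24.35
tcp_pos: [0.5187, -0.2005, 0.1353]
orientation: [0.016, 0.994, 0.0, -0.109]
ft_force: [-0.7, -0.4, -1.8]
opening: 0.462
```

```bash
python3 plan.py '[[[0.519,-0.201,0.070],-0.0313,0.2094]]' 0.03
```

```text
at [ 0.5187 -0.2005  0.1353] F [-0.7 -0.4 -1.8] open 0.462 t 24.4
[0.03, -0.014, -0.0, 0.064, -0.003, -0.008, -0.001]
  -> [ 0.519 -0.201  0.07 ]
```

>>> send_rows:
  commands:
    - [0.03,-0.008,0,0.02,0,-0.004,0]
    - [0.03,-0.014,0,0.04,0,-0.004,0]
    - [0.03,-0.014,0,0.055,0,-0.004,0]
    - [0.03,-0.014,0,0.062,0,-0.004,0]
    - [0.03,-0.014,0,0.062,0,-0.004,0]

```text
t: 24.85
tcp_pos: [0.5184, -0.2005, 0.0724]
orientation: [0.015, 0.994, -0.0, -0.106]
ft_force: [-0.5, 0.1, -2.1]
opening: 0.459
```

```bash
python3 - <<'E'
from bench import eyes
import cv2
a=eyes.get_image("side")[210:310,270:390,::-1]
cv2.imwrite("pics/y3.png",cv2.resize(a,(600,500)))
E
```

```text
(no output)
```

View pics/y3.png

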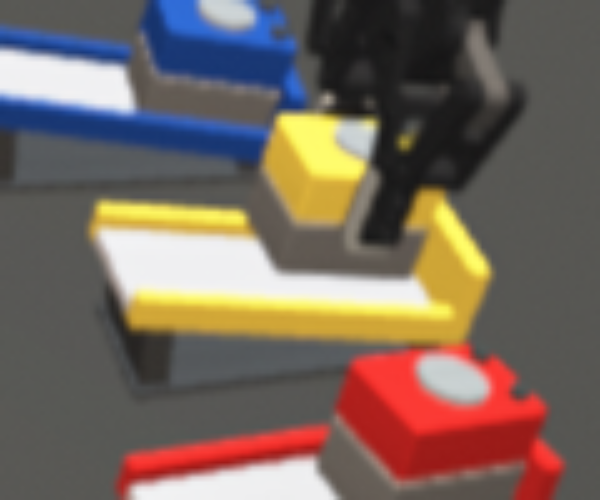

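Yellow hovers above its floor, between the rims. Lowering to contact.

>>> send_rows:
  commands:
    - [0.03,0,0,0.002,0,0,0]
    - [0.03,0,0,0.004,0,0,0]
    - [0.03,0,0,0.006,0,0,0]
    - [0.03,0,0,0.006,0,0,0]

```text
t: 25.3
tcp_pos: [0.5174, -0.2021, 0.0664]
orientation: [0.016, 0.994, -0.0, -0.106]
ft_force: [-0.7, -0.4, -3.1]
opening: 0.464
```

>>> send_rows:
  commands:
    - [0.03,0,0,0.002,0,0,0]
    - [0.03,0,0,0.003,0,0,0]
    - [0.03,0,0,0.003,0,0,0]

```text
t: 25.6
tcp_pos: [0.5167, -0.2021, 0.0634]
orientation: [0.016, 0.994, -0.0, -0.106]
ft_force: [0.1, -0.3, -1.7]
opening: 0.461
```

>>> send_rows:
  commands:
    - [0.03,0,0,0.001,0,0,0]
    - [0.03,0,0,0.002,0,0,0]
    - [0.03,0,0,0.002,0,0,0]

```text
t: 25.9
tcp_pos: [0.5164, -0.2021, 0.0615]
orientation: [0.016, 0.994, -0.0, -0.106]
ft_force: [0.0, -0.2, -2.4]
opening: 0.462
```

>>> send_rows:
  commands:
    - [0.03,0,0,0.001,0,0,0]
    - [0.03,0,0,0.001,0,0,0]
    - [0.03,0,0,0.001,0,0,0]

```text
t: 26.2
tcp_pos: [0.5162, -0.2021, 0.0606]
orientation: [0.016, 0.994, -0.0, -0.106]
ft_force: [-0.1, -0.7, -2.7]
opening: 0.463
```

>>> send_rows:
  commands:
    - [0.03,0,0,0.001,0,0,0]
    - [0.03,0,0,0.002,0,0,0]
    - [0.03,0,0,0.002,0,0,0]

```text
t: 26.5
tcp_pos: [0.5159, -0.2021, 0.059]
orientation: [0.016, 0.994, -0.0, -0.106]
ft_force: [-1.1, 1.2, 1.9]
opening: 0.461
```

>>> send_rows:
  commands:
    - [0.03,0,0,0.001,0,0,0]
    - [0.03,0,0,0.001,0,0,0]
    - [0.03,0,0,0.001,0,0,0]

```text
t: 26.8
tcp_pos: [0.5159, -0.2021, 0.059]
orientation: [0.016, 0.994, -0.0, -0.105]
ft_force: [-1.1, 1.1, 8.0]
opening: 0.461
```

Contact. Sliding to the stop.

>>> send_rows:
  commands:
    - [0.03,-0.004,0,0,0,0,0]
    - [0.03,-0.008,0,0,0,0,0]
    - [0.03,-0.012,0,0,0,0,0]
    - [0.03,-0.012,0,0,0,0,0]

```text
t: 27.2
tcp_pos: [0.5276, -0.2028, 0.0564]
orientation: [0.016, 0.994, -0.001, -0.106]
ft_force: [-1.6, -0.1, 8.7]
opening: 0.463
```

>>> send_rows:
  commands:
    - [0.03,-0.002,0,0,0,0,0]
    - [0.03,-0.003,0,0,0,0,0]
    - [0.03,-0.003,0,0,0,0,0]

```text
t: 27.5
tcp_pos: [0.5302, -0.2029, 0.056]
orientation: [0.016, 0.994, -0.001, -0.106]
ft_force: [-4.6, -0.5, 10.1]
opening: 0.462
```

>>> send_rows:
  commands:
    - [0.03,-0.002,0,0,0,0,0]
    - [0.03,-0.003,0,0,0,0,0]
    - [0.03,-0.003,0,0,0,0,0]

```text
t: 27.8
tcp_pos: [0.5316, -0.2029, 0.0557]
orientation: [0.016, 0.994, -0.001, -0.107]
ft_force: [-11.4, 1.3, 15.1]
opening: 0.463
```

>>> send_rows:
  commands:
    - [0.03,-0.001,0,0,0,0,0]
    - [0.03,-0.001,0,0,0,0,0]

```text
t: 28.0
tcp_pos: [0.5317, -0.2029, 0.0557]
orientation: [0.016, 0.994, -0.001, -0.108]
ft_force: [-16.2, 0.6, 19.4]
opening: 0.461
```

Yellow is at the stop. I'll release, rise, and swing clear of the view for a final look.

>>> send_rows:
  commands:
    - [0.03,0.001,0,-0.001,0,0,0]
    - [0.055,0.001,0,-0.001,0,0,0]
    - [0.055,0.001,0,-0.001,0,0,0]
    - [0.055,0.001,0,-0.001,0,0,0]
    - [0.055,0.001,0,-0.001,0,0,0]

```text
t: 28.5
tcp_pos: [0.5336, -0.2026, 0.0548]
orientation: [0.016, 0.994, -0.0, -0.106]
ft_force: [-0.2, -0.1, 0.1]
opening: 0.645
```

>>> send_rows:
  commands:
    - [0.055,0,0,-0.015,0,0,0]
    - [0.055,0,0,-0.04,0,0,0]
    - [0.055,0,0,-0.08,0,0,0]
    - [0.055,0,0,-0.12,0,0,0]
    - [0.055,0,0,-0.12,0,0,0]

```text
t: 29.0
tcp_pos: [0.5611, -0.2034, 0.1789]
orientation: [0.016, 0.995, -0.002, -0.102]
ft_force: [0.3, 0.5, -0.1]
opening: 0.641
```

>>> send_rows:
  commands:
    - [0.055,0.05,0.03,-0.02,0,0,0]
    - [0.055,0.1,0.06,-0.02,0,0,0]
    - [0.055,0.14,0.09,-0.02,0,0,0]
    - [0.055,0.17,0.12,-0.02,0,0,0]
    - [0.055,0.17,0.12,-0.02,0,0,0]

```text
t: 29.5
tcp_pos: [0.3982, -0.0756, 0.2295]
orientation: [0.015, 0.994, -0.0, -0.105]
ft_force: [0.8, -1.3, 0.2]
opening: 0.641
```

>>> send_rows:
  commands:
    - [0.055,0,0.05,0,0,0,0]
    - [0.055,0,0.1,0,0,0,0]
    - [0.055,0,0.15,0,0,0,0]
    - [0.055,0,0.19,0,0,0,0]
    - [0.055,0,0.19,0,0,0,0]

```text
t: 30.0
tcp_pos: [0.4068, 0.1159, 0.2265]
orientation: [0.014, 0.994, -0.0, -0.106]
ft_force: [-0.2, -0.4, 0.3]
opening: 0.645
```

```bash
cat > fin.py <<'E'
from fit import *
infos={c:eyes.camera_info(c) for c in("top","side")}; ims={c:eyes.get_image(c) for c in infos}
HOME={"red":(.5017,-.3161,.0431,.1985),"blue":(.511,-.0713,.0427,-.1444),"yellow":(.5318,-.2014,.0435,-.0313)}
for k,(x,y,z,w) in HOME.items():   # rotor cap centre, seen by its grey disc, against its home pixel
    cap=np.array([[x,y,z]])+(R.from_euler('z',w).as_matrix()@T@[0,0,.028])
    for c in infos:
        u=proj(infos[c],cap)[0]; im=ims[c]; hsv=cv2.cvtColor(im,cv2.COLOR_RGB2HSV)
        m=((hsv[...,1]<70)&(hsv[...,2]>110)).astype(np.uint8)
        m[:]*=cv2.circle(np.zeros_like(m),tuple(int(v) for v in np.round(u)),9,1,-1)
        M=cv2.moments(m,True); 
        print(k,c,"home px",np.round(u,1),"seen",np.round([M["m10"]/M["m00"],M["m01"]/M["m00"]],1) if M["m00"] else None,M["m00"])
for q in("white_spare_center","black_spare_center"):
    i=infos["top"]
    for r in eyes.recognise("top",q)[:1]: print(q,np.round((np.linalg.inv(i["extrinsics"])@np.r_[r["position"],1])[:3],3))
a=ims["top"][80:270,80:440,::-1]; b=ims["side"][130:340,170:420,::-1]
cv2.imwrite("pics/fin.png",cv2.vconcat([cv2.resize(a,(570,300),interpolation=cv2.INTER_CUBIC),cv2.copyMakeBorder(cv2.resize(b,(357,300),interpolation=cv2.INTER_CUBIC),0,0,0,213,0)]))
E
python3 fin.py
```

```text
red top home px [386.2 145.3] seen [387.2 146.6] 61.0
red side home px [361.  285.1] seen [360.1 285.5] 100.0
blue top home px [291.7 142.5] seen [292.  144.3] 59.0
blue side home px [316.4 212.4] seen [314.7 211.5] 66.0
yellow top home px [341.9 134.1] seen [342.4 135.5] 66.0
yellow side home px [349.7 245. ] seen [348.4 244.6] 76.0
```

View pics/fin.png

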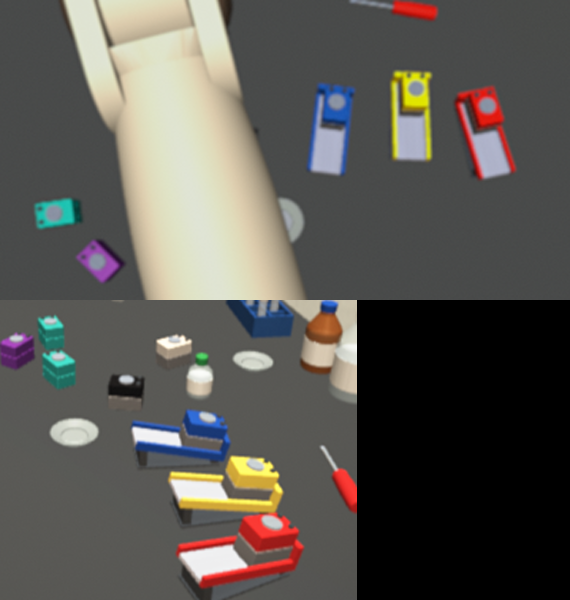

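All three cassettes are seated, with each cap within 2 px (about 4 mm) of its home pixel. The spares and the bottle still stand, and the arm is clear.

```bash
python3 -c "
from bench import bot
print(bot.hand_in())"
```

```text
the job is handed in; nothing more can be done
None
```

I put the red, blue and yellow cassettes into the bays of their own colours and handed the job in at about 30 s. Each one was lowered tilted to match the slope, set on the floor, and slid down until the force at the back stop rose to 16–27 N.

- **Seating:** In the last pictures, all three rotor caps were within about 2 px (4 mm) of their expected home pixels in both cameras. For yellow I lowered the home height by about 6 mm from its first fit (0.049 to 0.0435 m). It touched the floor about 5 mm lower than that fit predicted, at the same height as the other two.
- **Spares and bottle:** Both spares and the bottle are standing in the final side picture. I did not measure how far they had moved: the arm hid them from the top camera, so the network found neither spare there. No force reading in transit suggested the arm touched anything.
- **Failed check:** One early measurement disagreed. The yellow cassette's fit in the side camera was poor (49% mismatch), so I relied on the top camera for it, and the grasp held.

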